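# Hang the dipper back between its neighbours

## Robot

A 6-joint arm with a two-finger parallel gripper is mounted at the origin on a cart in front of the work surface, level with it; the furniture and walls round the work are solid. World frame = base frame: x ahead of the robot, y to its left, z up, the work surface at z = 0. Lengths are in mm, angles in rad, forces in N, time in s.
With the tool pointing down it reaches from about 350 to 975 mm from the base axis. Payload 17.4 kg.
Tool frame: the origin (TCP) lies on the centre line of the jaws, within the pads' length; the fingertips stand 14 mm ahead of it and the grasp point (between the pads) lies 5 mm behind it (robot.nose_length is the distance from the TCP to the fingertips, in mm); z points along the fingers, y is the line along which they close (so a half turn about z gives the same grasp; the last joint's range is limited). The gripper opens to 85 mm and grips with 20 to 120 N. Pads are 22 mm wide; open, the fingers measure 114 mm over their backs; the gripper's body (76 mm by 85 mm) begins 54 mm behind the grasp point. The pads swing forward as they close: fully open they stand 13 mm farther back than shut.
Start: joints at [1.279, 0.116, 1.442, -0, 1.584, -0.038], TCP at [169.49, 653.38, 245.303] pointing down, gripper open.
Joint ranges: [-2.83, 2.83], [-0.83, 2.19], [0.07, 2.5], [-1.14, 4.28], [0.01, 3], [-2.97, 2.97]. Speed limits (rad/s): [1.89, 1.89, 2.22, 3.14, 3.14, 3.14].

## Interface

Orientations are given as a unit quaternion [w, x, y, z].
In Python, from plant import robot, cams gives the robot as it stands. The module is installed in compiled form; this text tells all that it offers.
- The arm moves only by the shell command python3 -m pendant 'ROWS' [FORCE]. ROWS is JSON, a list of rows, each an object with "rotation": the turn, a rotation vector about the world's x, y, z in degrees, a list of three; "travel": the shift along the world's x, y, z in m, a list of three; "claw": the closure in counts, from 0 (fully open) to 255 (shut). In form: [{"rotation": [wx, wy, wz], "travel": [x, y, z], "claw": claw}, ...]. A call has 1 to 10 rows; each row is the pose to reach, as a shift and turn from the pose commanded when the call began; what a row does not reach only later rows make up. A row lasts 1/10 s, in which the tool goes at most 50 mm and 8.59 degrees, less where a joint would pass 70% of its speed; a pose out of reach is approached as far as the arm can. A call with a gripper value outside its range is refused whole. The fingers move at their own pace and stop on an object; FORCE is the grip in N (left out, the last holds). Time passes only in rows, so rows that repeat a pose let the fingers close. It gives the time, the measured TCP pose, the force, the opening and the grip force at its end, in the units of the state.
- robot.read_state(): the state, without advancing time (a new reading comes with each control period).
- cams.get_image(name): name is "side" or "top"; returns a dict with "image" (420x560x3 uint8, blue, green, red), "fx", "fy", "cx", "cy" (pixels), "D" ([k1, k2, p1, p2, k3] as OpenCV has them; the pictures are not rectified), "extrinsics" (4x4, takes a point from camera to world coordinates). Camera axes: x right, y down, z forward; pixel columns grow to the right and rows downward; lengths in mm; the calibration is good to about 2 mm. A picture is of the moment at which its call begins. There is no depth.
- robot.hand_in(): hands the job in; it is judged then, once.
The state is a dict: "time_s": time; "joint_pos": joint angles; "joint_vel": joint speeds; "joint_efforts": joint torques, N m; "tcp_pos": TCP position; "orientation": TCP orientation; "wrist_force": force on the tool from outside, world axes, zero at the start; "wrist_torque": the same for the moment, N m; "grip_width": opening from 0.0 (shut) to 1.0 (fully open); "finger_force": force on a finger pad.
Only numpy, scipy, OpenCV 4.12 (cv2) and the standard library are available. Lean on these libraries where they do the work, as an engineer would, in place of code of your own. Each camera call takes 0.05 s, during which the arm holds its last target. There are 200 camera calls.

## Task

Hang the red-gripped dipper on the rack's empty middle seat, between the two hanging dippers: lower it through the gap, feel for the orange seat's slot, and press gently until it has snapped fully home, then let go. Do not force the rack, and leave the two hanging dippers, the mugs and everything else where they are.

Things in the scene. Friction and masses are not known exactly. Their poses are not given: they have to be found in the camera images.
- rack: Fixed rack: wooden base 150x310x14 mm, two posts at y = +-137 mm, 207 mm tall, and a flat aluminium bar between them along y. On the bar stand three U-shaped seats: grey at y = +-64 mm (taken), orange in the middle. The rack may never bear over 25 N in all. Origin: centre of the base's underside; z up, front (robot's side) to -x; turned up to 0.15 rad.
- rack_bar (a point): middle of the bar's top edge, at (20, 0, 200) mm in the rack's frame. The bar is 14 mm thick in x and reaches down to z = 155 mm. A hook rod lying on it, fully home, has its centre at z = 205 mm.
- rack_seat (a point): middle of where the orange seat may stand, at its flat top, (20, 0, 216) mm in the rack's frame. The seat, 45 mm wide, is clamped anywhere up to 11 mm left or right of here; its true place is not measured: feel for it. Its slot, in the seat's middle, runs along x, is 13 mm wide, edges rounded 1.5 mm, open down to the bar. A rod beside it rests with its centre at z = 221 mm.
- rack_catch (a point): height of the two sprung catches at the slot's sides, (20, 0, 210.5) mm in the rack's frame; sideways they move with the seat. They stop a dropping hook rod with its centre at about z = 216 mm; its weight alone does not pass them, a push of about 6 to 10 N snaps it down to the bar, where they hold it.
- dipper_red: Loose steel dipper, red grip, 218 mm tall, 0.10 to 0.17 kg, standing upright on a fixed wooden board 16 mm thick. Cup 46 mm across, 36 high. Origin: centre of the cup's underside; z up; +x from handle to hook side, at the start within 0.6 rad of world +x. Handle: 8 mm rod at x = -25 mm. Hung, it is upright, yaw as the rack's, origin at (32, slot, 40) mm in the rack's frame, cup below the bar.
- dipper_red_hook (a point): middle of the red dipper's hook rod, (-12, 0, 165) mm in its frame. The rod, 10 mm thick, runs along x from the handle to x = 0.5 mm; there a limb goes down to z = 148 mm. Between handle (x = -21) and limb (x = -3.5) are 17.5 mm for the 14 mm bar. Hung, this point lies over the bar's middle.
- dipper_red_grip (a point): grasp point on the red grip, (-30, 0, 201) mm in the dipper's frame. The grip is a block 12 mm thick in x, 20 mm wide in y, from z = 168 to 218 mm. Take it from above, fingers closing along the dipper's x (the finger behind must stay above the hook rod, top at z = 170, and above the seat, whose top ends up level with z = 176 mm) or its y.
- dipper_left: Loose dipper of the same form and axes but with a black grip, hanging by its weight alone in the grey seat at the rack's y = +64 mm; cup from 40 to 76 mm above the table, grip top at 258 mm. Same origin: centre of the cup's underside.
- dipper_right: The same with a black grip, hanging in the grey seat at the rack's y = -64 mm. The cups leave 82 mm between them for the 46 mm cup of the red one.
- mug_striped: Loose cream mug with yellow stripes, 86x120x101 mm, left of the rack; origin under the middle of its outline. Leave it alone.
- mug_green: Loose green and white mug, 78x116x101 mm, left of the rack; origin under the middle of its outline. Leave it alone.
Mind the look-alikes: they are no part of the job. Leave any green look-alike of the dipper_red alone.

How it is judged:
By the outcome, as a careful person would: the job done as asked, in the order asked, and still so for the second after the job is handed in, with the robot touching nothing.
It also fails if it takes over 72 s, if anything falls off the work surface, if the arm or the gripper's body presses on something with over 40 N, if the wrist force passes 120 N, or if a joint passes its speed limit or range.

## Working session

There is one attempt and no reset: what is moved stays moved. The work goes in short steps, Python scripts to look and compute and a shell command to move; the robot and the scene stay as the last step left them, time stands still between calls to the robot, and variables do not carry over. Pictures are saved under pics/ and viewed, at most 10 in all, crops included, and the job is handed in when it is done.

```bash
mkdir -p pics; python3 - <<'E'
from plant import robot,cams
import cv2,numpy as np
for n in("side","top"):
    c=cams.get_image(n);cv2.imwrite(f"pics/{n}0.png",c["image"]);np.set_printoptions(precision=3,suppress=True)
    print(n,c["fx"],c["fy"],c["cx"],c["cy"],c["D"]);print(np.array(c["extrinsics"]))
print(robot.read_state())
E
```

```text
side 402.7688123046136 402.7688123046136 280.49863063731186 206.47058557964948 [0.04 0.   0.   0.   0.  ]
[[   0.998    0.051   -0.03   512.241]
 [   0.056   -0.652    0.756 -872.73 ]
 [   0.018   -0.756   -0.654  865.898]
 [   0.       0.       0.       1.   ]]
top 487.6807836585738 487.6807836585738 283.16452683522334 215.19594016518383 [-0.135  0.     0.     0.     0.   ]
[[   0.028   -0.999    0.033  422.745]
 [  -0.999   -0.028    0.025  -16.136]
 [  -0.024   -0.034   -0.999 1336.492]
 [   0.       0.       0.       1.   ]]
{'time_s': 0.1, 'joint_pos': array([ 1.279,  0.116,  1.442,  0.   ,  1.584, -0.038]), 'joint_vel': array([-0.   ,  0.001, -0.002, -0.001, -0.002, -0.002]), 'joint_efforts': array([  0.001, -73.367, -63.378,  -0.   ,   0.005,  -0.   ]), 'tcp_pos': array([169.439, 653.239, 244.649]), 'orientation': array([-0.   ,  0.127,  0.992, -0.   ]), 'wrist_force': array([-0.515,  0.525, -0.905]), 'wrist_torque': array([-0.026,  0.054,  0.065]), 'finger_force': 0.0, 'grip_width': 0.9974666066324399}
```

View pics/side0.png

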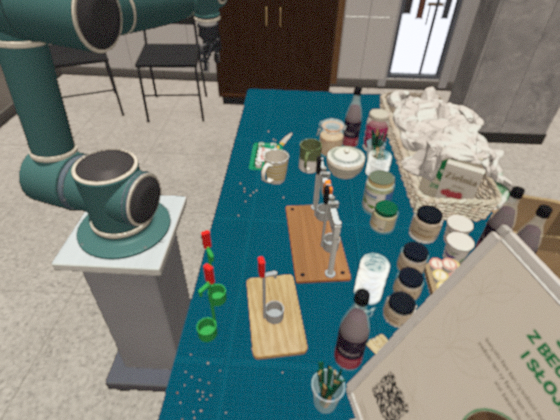

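View pics/top0.png

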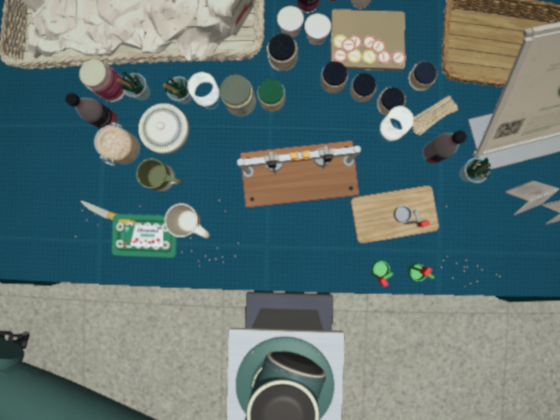

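The side view shows the red dipper on the pale board, with its grip at about (262,266) and cup at (275,313). The rack is at about (325,220). In the top view the dipper's cup is at (403,214) and its grip at (423,224), and the bar runs from (240,162) to (358,149) with the orange seat at about (300,155). The green look-alikes are at (382,272) and (420,272). I'll zoom in next.

```bash
python3 - <<'E'
import cv2,numpy as np
s=cv2.imread("pics/side0.png");t=cv2.imread("pics/top0.png")
a=cv2.resize(t[135:250,235:445],None,fx=3.8,fy=3.8,interpolation=cv2.INTER_CUBIC)
cv2.imwrite("pics/tc.png",a)
b=cv2.resize(s[150:360,240:360],None,fx=2.8,fy=2.8,interpolation=cv2.INTER_CUBIC)
cv2.imwrite("pics/sc.png",b)
E
```

```text
(no output)
```

View pics/tc.png

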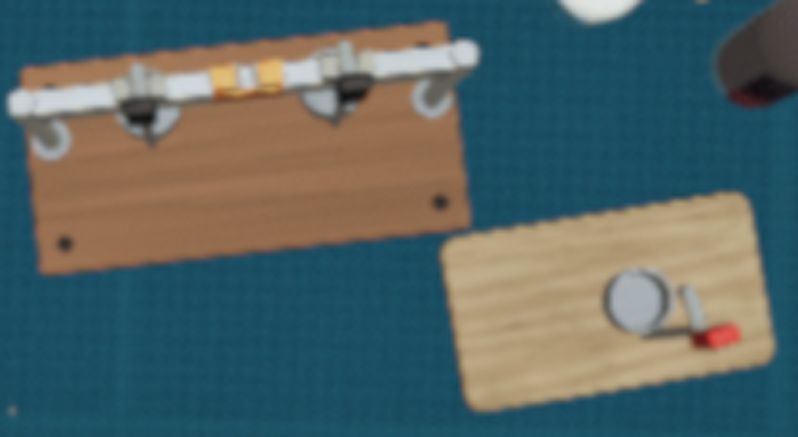

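View pics/sc.png

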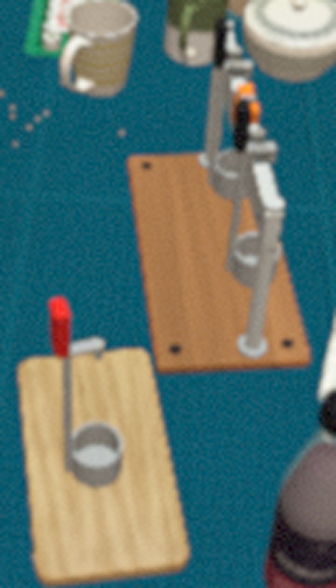

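The crops show the seat's slot in the top view at crop (248,79), with the base corners clear. The hook rod's free end is at crop (687,290), the cup at (637,300) and the grip at (718,336). In the side view the grip's top is at crop (60,302) and the hook's end at (101,346).

```bash
cat > h.py <<'E'
import numpy as np,cv2
from plant import robot,cams
np.set_printoptions(precision=2,suppress=True)
def ray(c,p):
    K=np.array([[c["fx"],0,c["cx"]],[0,c["fy"],c["cy"]],[0,0,1]])
    u=cv2.undistortPoints(np.array([[p]],float),K,np.array(c["D"]))[0,0]
    E=np.array(c["extrinsics"]);return E[:3,3],E[:3,:3]@np.array([u[0],u[1],1])
def plane(c,p,z):
    o,d=ray(c,p);return o+d*(z-o[2])/d[2]
def tri(a,p,b,q):
    o1,d1=ray(a,p);o2,d2=ray(b,q)
    s=np.linalg.lstsq(np.c_[d1,-d2],o2-o1,rcond=None)[0]
    x,y=o1+s[0]*d1,o2+s[1]*d2;return (x+y)/2,np.linalg.norm(x-y)
def proj(c,P):
    E=np.linalg.inv(np.array(c["extrinsics"]));K=np.array([[c["fx"],0,c["cx"]],[0,c["fy"],c["cy"]],[0,0,1]])
    return cv2.projectPoints(np.array(P,float).reshape(-1,3),cv2.Rodrigues(E[:3,:3])[0],E[:3,3],K,np.array(c["D"]))[0][:,0]
def tc(x,y): return (x+.5)/3.8-.5+235,(y+.5)/3.8-.5+135
def sc(x,y): return (x+.5)/2.8-.5+240,(y+.5)/2.8-.5+150
E
python3 - <<'E'
from h import *
T=cams.get_image("top");S=cams.get_image("side")
C=[plane(T,tc(*p),14) for p in [(22,68),(447,22),(470,230),(42,273)]]
C=np.array(C);print("base",C,C.mean(0),np.linalg.norm(C[0]-C[1]),np.linalg.norm(C[1]-C[2]))
e=(C[0]-C[1])+(C[3]-C[2]);yaw=np.arctan2(-e[0],e[1]);print("yaw",yaw)
Cs=np.array([plane(S,sc(*p),14) for p in [(130,155),(158,371),(309,362)]]);print("side corners FL FR BR",Cs)
print("post tops", plane(T,tc(22,103),207),plane(T,tc(465,53),207), tri(T,tc(465,53),S,sc(270,192)))
print("slot",plane(T,tc(248,79),216))
m=C.mean(0);R=np.array([[np.cos(yaw),-np.sin(yaw)],[np.sin(yaw),np.cos(yaw)]])
print("bar pred",m[:2]+R@[20,0])
im=T["image"].astype(int)
def red(c,r):
    im=c["image"].astype(int);M=np.zeros(im.shape[:2],np.uint8)
    k=(im[...,2]>120)&(im[...,1]<80)&(im[...,0]<80);x0,x1,y0,y1=r
    M[y0:y1,x0:x1]=k[y0:y1,x0:x1];ys,xs=np.nonzero(M);return xs.mean(),ys.mean(),cv2.minAreaRect(np.c_[xs,ys].astype(np.float32))
a=red(T,(400,445,205,240));b=red(S,(250,275,245,285));print(a,b)
print("grip mid",tri(T,a[:2],S,b[:2]))
print("hook end",tri(T,tc(687,290),S,sc(101,347)),plane(T,tc(687,290),186))
print("cup",plane(T,tc(637,300),50),plane(S,sc(97,442),52))
print("grip top",tri(T,tc(727,332),S,sc(60,302)))
E
```

```text
base [[ 634.73  139.14   14.  ]
 [ 675.95 -166.04   14.  ]
 [ 526.28 -185.51   14.  ]
 [ 487.11  119.84   14.  ]] [581.02 -23.14  14.  ] 307.9529869385117 150.93550201201683
yaw 0.13092273647754893
side corners FL FR BR [[ 490.44  120.7    14.  ]
 [ 531.25 -191.62   14.  ]
 [ 675.38 -170.29   14.  ]]
post tops [582.07 115.74 207.  ] [ 620.07 -155.59  207.  ] (array([ 617.81, -154.42,  216.38]), np.float64(1.2280506803973914))
slot [598.85 -22.71 216.  ]
bar pred [600.84 -20.53]
(np.float64(422.1666666666667), np.float64(222.83333333333334), ((422.5, 223.0), (4.0, 3.0), 90.0)) (np.float64(261.1965811965812), np.float64(266.2991452991453), ((261.0, 267.0), (20.0, 6.0), 90.0))
grip mid (array([ 451.35, -310.96,  209.53]), np.float64(0.8259327131218692))
hook end (array([ 481.09, -302.32,  177.72]), np.float64(2.8312812547514996)) [ 479.27 -300.39  186.  ]
cup [ 477.99 -298.84   50.  ] [ 480.4  -301.62   52.  ]
grip top (array([ 452.2 , -312.11,  238.47]), np.float64(0.2846429252025844))
```

Everything agrees: rack yaw is 0.131, bar middle is about (601,-20), and the slot is about 2 mm to the right of centre. The dipper's yaw is about 0.36 and its grip is at (451,-311). Its grip centre measured z 209.5 and its top 238, against 209 and 234 expected. Now I'll move.

```bash
R='{"rotation":[0,0,-55],"travel":[0.311,-0.403,0.13],"claw":0}'; python3 -m pendant '[{"rotation":[0,0,0],"travel":[0,0,0.05],"claw":0},{"rotation":[0,0,0],"travel":[0,0,0.1],"claw":0},{"rotation":[0,0,-55],"travel":[0.311,-0.403,0.13],"claw":0},{"rotation":[0,0,-55],"travel":[0.311,-0.403,0.13],"claw":0},{"rotation":[0,0,-55],"travel":[0.311,-0.403,0.13],"claw":0},{"rotation":[0,0,-55],"travel":[0.311,-0.403,0.13],"claw":0},{"rotation":[0,0,-55],"travel":[0.311,-0.403,0.13],"claw":0},{"rotation":[0,0,-55],"travel":[0.311,-0.403,0.13],"claw":0},{"rotation":[0,0,-55],"travel":[0.311,-0.403,0.13],"claw":0},{"rotation":[0,0,-55],"travel":[0.311,-0.403,0.13],"claw":0}]' 80
```

```text
time_s: 1.2
tcp_pos: [414.2, 335.4, 369.1]
orientation: [0.0, 0.571, 0.821, 0.0]
wrist_force: [0.6, 0.3, -1.2]
grip_width: 1.0
finger_force: 0.0
```

```bash
python3 -m pendant '[{"rotation":[0,0,0],"travel":[0.04,-0.63,0],"claw":0},{"rotation":[0,0,0],"travel":[0.04,-0.63,0],"claw":0},{"rotation":[0,0,0],"travel":[0.04,-0.63,0],"claw":0},{"rotation":[0,0,0],"travel":[0.04,-0.63,0],"claw":0},{"rotation":[0,0,0],"travel":[0.04,-0.63,0],"claw":0},{"rotation":[0,0,0],"travel":[0.04,-0.63,0],"claw":0},{"rotation":[0,0,0],"travel":[0.04,-0.63,0],"claw":0},{"rotation":[0,0,0],"travel":[0.04,-0.63,0],"claw":0},{"rotation":[0,0,0],"travel":[0.04,-0.63,0],"claw":0},{"rotation":[0,0,0],"travel":[0.04,-0.63,0],"claw":0}]' && python3 -m pendant '[{"rotation":[0,0,0],"travel":[0,-0.14,0],"claw":0},{"rotation":[0,0,0],"travel":[0,-0.14,0],"claw":0},{"rotation":[0,0,0],"travel":[0,-0.14,0],"claw":0},{"rotation":[0,0,0],"travel":[0,-0.14,0],"claw":0},{"rotation":[0,0,0],"travel":[0,-0.14,0],"claw":0}]'
```

```text
time_s: 2.2
tcp_pos: [444.6, -163.8, 369.0]
orientation: [0.0, 0.57, 0.821, 0.0]
wrist_force: [-0.1, 0.9, -0.2]
grip_width: 0.999
finger_force: 0.0
time_s: 2.7
tcp_pos: [444.9, -302.3, 368.3]
orientation: [-0.001, 0.571, 0.821, 0.0]
wrist_force: [0.2, 0.2, -1.9]
grip_width: 0.996
finger_force: 0.0
```

```bash
python3 -m pendant '[{"rotation":[0,0,0],"travel":[0.006,-0.006,-0.04],"claw":0},{"rotation":[0,0,0],"travel":[0.006,-0.006,-0.08],"claw":0},{"rotation":[0,0,0],"travel":[0.006,-0.006,-0.08],"claw":0},{"rotation":[0,0,0],"travel":[0.006,-0.006,-0.08],"claw":0}]'; python3 - <<'E'
from h import *
s=robot.read_state();print(s["tcp_pos"])
S=cams.get_image("side");T=cams.get_image("top")
print(proj(S,s["tcp_pos"]),proj(S,[451,-311,233]))
i=S["image"][170:340,200:330].copy();j=T["image"][160:270,370:470]
cv2.imwrite("pics/a1.png",np.hstack([cv2.resize(i,(400,523)),cv2.resize(j,(400,523)[:1]+(440,))[:523] if 0 else cv2.copyMakeBorder(cv2.resize(j,(400,440)),0,83,0,0,0)]))
E
```

```text
time_s: 3.1
tcp_pos: [451.3, -306.8, 290.1]
orientation: [0.0, 0.57, 0.822, 0.0]
wrist_force: [-0.5, -0.6, 0.4]
grip_width: 1.001
finger_force: 0.0
[ 451.28 -306.81  290.13]
[[260.64 238.12]] [[260.69 258.87]]
```

View pics/a1.png

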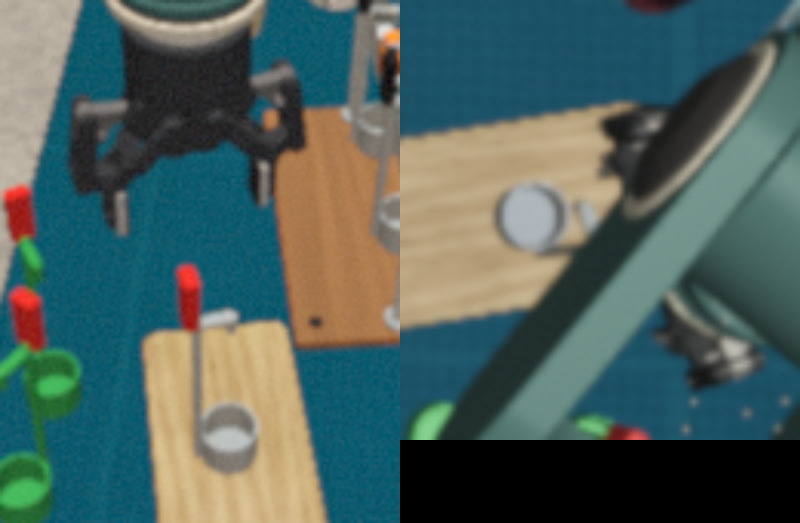

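The jaws straddle the red grip in the side crop, with fingers at x 120 and 262 and the grip at 188. Next I shift y by -4 mm, descend and close.

```bash
python3 -m pendant '[{"rotation":[0,0,0],"travel":[0,-0.004,-0.03],"claw":0},{"rotation":[0,0,0],"travel":[0,-0.004,-0.06],"claw":0},{"rotation":[0,0,0],"travel":[0,-0.004,-0.077],"claw":0},{"rotation":[0,0,0],"travel":[0,-0.004,-0.077],"claw":0}]' && python3 -m pendant '[{"rotation":[0,0,0],"travel":[0,0,0],"claw":255},{"rotation":[0,0,0],"travel":[0,0,0],"claw":255},{"rotation":[0,0,0],"travel":[0,0,0],"claw":255},{"rotation":[0,0,0],"travel":[0,0,0],"claw":255},{"rotation":[0,0,0],"travel":[0,0,0],"claw":255},{"rotation":[0,0,0],"travel":[0,0,0],"claw":255},{"rotation":[0,0,0],"travel":[0,0,0],"claw":255},{"rotation":[0,0,0],"travel":[0,0,0],"claw":255},{"rotation":[0,0,0],"travel":[0,0,0],"claw":255},{"rotation":[0,0,0],"travel":[0,0,0],"claw":255}]' 80
```

```text
time_s: 3.6
tcp_pos: [450.9, -311.4, 211.1]
orientation: [-0.001, 0.57, 0.821, 0.0]
wrist_force: [-0.2, -1.1, 0.1]
grip_width: 0.999
finger_force: 0.0
time_s: 4.6
tcp_pos: [451.2, -311.9, 212.2]
orientation: [0.0, 0.57, 0.821, -0.0]
wrist_force: [-2.1, -1.7, 5.3]
grip_width: 0.128
finger_force: 78.7
```

```bash
python3 -m pendant '[{"rotation":[0,0,0],"travel":[0,0,0.02],"claw":255},{"rotation":[0,0,0],"travel":[0,0,0.05],"claw":255},{"rotation":[0,0,0],"travel":[0,0,0.076],"claw":255},{"rotation":[0,0,-4],"travel":[0.004,0.03,0.076],"claw":255},{"rotation":[0,0,-8],"travel":[0.008,0.07,0.076],"claw":255},{"rotation":[0,0,-12.85],"travel":[0.012,0.115,0.076],"claw":255},{"rotation":[0,0,-12.85],"travel":[0.016,0.16,0.076],"claw":255},{"rotation":[0,0,-12.85],"travel":[0.018,0.205,0.076],"claw":255},{"rotation":[0,0,-12.85],"travel":[0.02,0.245,0.076],"claw":255},{"rotation":[0,0,-12.85],"travel":[0.021,0.272,0.076],"claw":255}]' && python3 -m pendant '[{"rotation":[0,0,0],"travel":[0,0,0],"claw":255},{"rotation":[0,0,0],"travel":[0,0,0],"claw":255},{"rotation":[0,0,0],"travel":[0,0,0],"claw":255},{"rotation":[0,0,0],"travel":[0,0,0],"claw":255}]'; python3 - <<'E'
from h import *
s=robot.read_state();print(s["tcp_pos"],s["wrist_torque"])
S=cams.get_image("side");T=cams.get_image("top")
p=s["tcp_pos"];a=.131
g=lambda x,y,z:p+[x*np.cos(a)-y*np.sin(a),x*np.sin(a)+y*np.cos(a),z-196]
print("cup,hookend,griptop side",proj(S,[g(30,0,36),g(30.5,0,165),g(0,0,217)]),"top",proj(T,[g(30,0,36),g(30.5,0,170)]))
print("slot top",proj(T,[598.9,-22.7,216]),"side",proj(S,[598.9,-22.7,216]))
i=S["image"][140:270,240:360];j=T["image"][130:230,240:370]
cv2.imwrite("pics/a2.png",np.vstack([cv2.resize(i,None,fx=2.4,fy=2.4,interpolation=2),cv2.copyMakeBorder(cv2.resize(j,None,fx=2.2,fy=2.2,interpolation=2),0,0,0,2,0)]))
cv2.imwrite("pics/s2.png",S["image"]);cv2.imwrite("pics/t2.png",T["image"])
E
```

```text
time_s: 5.6
tcp_pos: [471.8, -37.3, 287.5]
orientation: [-0.0, 0.658, 0.753, 0.0]
wrist_force: [0.4, -0.2, -0.9]
grip_width: 0.133
finger_force: 78.1
time_s: 6.0
tcp_pos: [472.1, -40.6, 287.6]
orientation: [-0.0, 0.659, 0.752, -0.0]
wrist_force: [0.7, 0.1, -2.6]
grip_width: 0.129
finger_force: 78.1
[472.1  -40.57 287.64] [-0.01 -0.01  0.05]
cup,hookend,griptop side [[288.76 211.02]
 [290.56 173.25]
 [279.   156.53]] top [[304.11 199.9 ]
 [305.23 195.74]]
slot top [[299.89 155.4 ]] side [[326.74 184.35]]
```

View pics/a2.png

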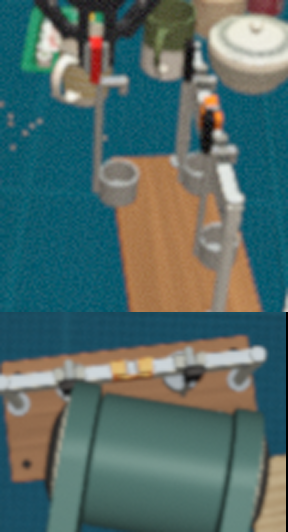

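The dipper hangs upright in the jaws. The cup rim is at crop (118,172) against (117,170) predicted, and the seat slot in the top view is at about (132,367). I'll advance over the bar and then lower.

```bash
python3 -m pendant '[{"rotation":[0,0,0],"travel":[0.03,0.0045,0],"claw":255},{"rotation":[0,0,0],"travel":[0.06,0.009,0],"claw":255},{"rotation":[0,0,0],"travel":[0.085,0.0122,0],"claw":255},{"rotation":[0,0,0],"travel":[0.1,0.0145,0],"claw":255},{"rotation":[0,0,0],"travel":[0.1113,0.016,0],"claw":255},{"rotation":[0,0,0],"travel":[0.1113,0.016,0],"claw":255},{"rotation":[0,0,0],"travel":[0.1113,0.016,-0.01],"claw":255},{"rotation":[0,0,0],"travel":[0.1113,0.016,-0.02],"claw":255},{"rotation":[0,0,0],"travel":[0.1113,0.016,-0.025],"claw":255},{"rotation":[0,0,0],"travel":[0.1113,0.016,-0.025],"claw":255}]'; python3 - <<'E'
from h import *
s=robot.read_state();p=s["tcp_pos"];print(p)
S=cams.get_image("side");T=cams.get_image("top")
a=.131;g=lambda x,y,z:p+[x*np.cos(a)-y*np.sin(a),x*np.sin(a)+y*np.cos(a),z-196]
print("cup,hookend,griptop side",proj(S,[g(30,0,36),g(30.5,0,165),g(0,0,217)]))
i=S["image"][130:260,270:370]
cv2.imwrite("pics/a3.png",cv2.resize(i,None,fx=4.5,fy=4.5,interpolation=2))
E
```

```text
time_s: 7.1
tcp_pos: [582.8, -23.8, 261.7]
orientation: [-0.001, 0.659, 0.752, -0.0]
wrist_force: [0.4, 1.0, -0.0]
grip_width: 0.133
finger_force: 78.6
[582.76 -23.81 261.74]
cup,hookend,griptop side [[327.75 215.95]
 [332.62 179.49]
 [322.84 163.43]]
```

View pics/a3.png

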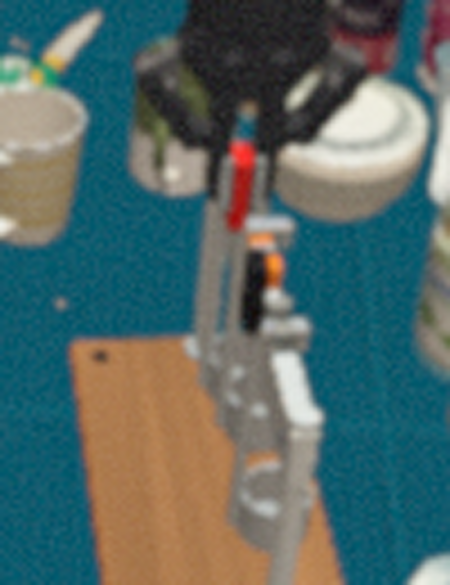

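The hook's limb (crop 285,235) is behind the bar, with the rod above the orange seat. I'll descend in small steps and watch the force.

```bash
python3 -m pendant '[{"rotation":[0,0,0],"travel":[0,0,-0.003],"claw":255},{"rotation":[0,0,0],"travel":[0,0,-0.006],"claw":255},{"rotation":[0,0,0],"travel":[0,0,-0.008],"claw":255},{"rotation":[0,0,0],"travel":[0,0,-0.008],"claw":255}]' | grep -E "pos|wrist"; python3 -m pendant '[{"rotation":[0,0,0],"travel":[0,0,-0.0005],"claw":255},{"rotation":[0,0,0],"travel":[0,0,-0.001],"claw":255},{"rotation":[0,0,0],"travel":[0,0,-0.001],"claw":255}]' | grep -E "pos|wrist"
```

```text
tcp_pos: [583.3, -23.7, 254.4]
wrist_force: [-0.0, -0.1, -0.9]
tcp_pos: [583.4, -23.7, 253.8]
wrist_force: [0.0, -0.1, -0.9]
```

```bash
 python3 -m pendant '[{"rotation":[0,0,0],"travel":[0,0,-0.0005],"claw":255},{"rotation":[0,0,0],"travel":[0,0,-0.0005],"claw":255}]' | grep -E "pos|wrist"
```

```text
tcp_pos: [583.4, -23.7, 253.3]
wrist_force: [0.2, 0.4, -0.9]
```

```bash
 python3 -m pendant '[{"rotation":[0,0,0],"travel":[0,0,-0.001],"claw":255},{"rotation":[0,0,0],"travel":[0,0,-0.001],"claw":255}]' | grep -E "pos|wrist"
```

```text
tcp_pos: [583.4, -23.7, 252.2]
wrist_force: [-0.5, 0.2, -1.7]
```

```bash
 python3 -m pendant '[{"rotation":[0,0,0],"travel":[0,0,-0.0005],"claw":255},{"rotation":[0,0,0],"travel":[0,0,-0.0005],"claw":255}]' | grep -E "pos|wrist"
```

```text
tcp_pos: [583.4, -23.7, 251.7]
wrist_force: [0.3, -0.2, -1.3]
```

```bash
 python3 -m pendant '[{"rotation":[0,0,0],"travel":[0,0,-0.0005],"claw":255},{"rotation":[0,0,0],"travel":[0,0,-0.0005],"claw":255}]' | grep -E "pos|wrist"
```

```text
tcp_pos: [583.4, -23.7, 251.3]
wrist_force: [0.2, 0.0, -1.6]
```

```bash
 python3 -m pendant '[{"rotation":[0,0,0],"travel":[0,0,-0.0005],"claw":255},{"rotation":[0,0,0],"travel":[0,0,-0.0005],"claw":255}]' | grep -E "pos|wrist"
```

```text
tcp_pos: [583.4, -23.7, 250.8]
wrist_force: [0.0, 0.4, -0.6]
```

```bash
 python3 -m pendant '[{"rotation":[0,0,0],"travel":[0,0,-0.0005],"claw":255},{"rotation":[0,0,0],"travel":[0,0,-0.0005],"claw":255}]' | grep -E "pos|wrist"
```

```text
tcp_pos: [583.4, -23.7, 250.3]
wrist_force: [0.9, -0.4, -1.4]
```

```bash
 python3 -m pendant '[{"rotation":[0,0,0],"travel":[0,0,-0.0005],"claw":255},{"rotation":[0,0,0],"travel":[0,0,-0.0005],"claw":255}]' | grep -E "pos|wrist"
```

```text
tcp_pos: [583.4, -23.7, 249.8]
wrist_force: [-0.2, 0.2, -1.7]
```

There is no contact 2.4 mm below the seat-top height, so the rod is probably in the slot. I'll carry on down to the catches at about 247.

```bash
 python3 -m pendant '[{"rotation":[0,0,0],"travel":[0,0,-0.001],"claw":255},{"rotation":[0,0,0],"travel":[0,0,-0.001],"claw":255}]' | grep -E "pos|wrist"
```

```text
tcp_pos: [583.4, -23.7, 248.7]
wrist_force: [-0.3, 0.4, -1.2]
```

```bash
 python3 -m pendant '[{"rotation":[0,0,0],"travel":[0,0,-0.0008],"claw":255},{"rotation":[0,0,0],"travel":[0,0,-0.0008],"claw":255}]' | grep -E "pos|wrist"
```

```text
tcp_pos: [583.4, -23.7, 247.9]
wrist_force: [-0.8, 0.3, -1.4]
```

```bash
 python3 -m pendant '[{"rotation":[0,0,0],"travel":[0,0,-0.0008],"claw":255},{"rotation":[0,0,0],"travel":[0,0,-0.0008],"claw":255}]' | grep -E "pos|wrist"
```

```text
tcp_pos: [583.5, -23.8, 247.3]
wrist_force: [0.6, -0.3, 0.3]
```

```bash
 python3 -m pendant '[{"rotation":[0,0,0],"travel":[0,0,-0.0005],"claw":255},{"rotation":[0,0,0],"travel":[0,0,-0.0005],"claw":255}]' | grep -E "pos|wrist"
```

```text
tcp_pos: [583.5, -23.9, 247.1]
wrist_force: [-0.7, -1.2, 3.2]
```

Contact came at 247.1, the catch height. A small -y push says to centre slightly to -y, so I'll nudge that way and press gently.

```bash
 python3 -m pendant '[{"rotation":[0,0,0],"travel":[0,-0.0004,-0.0003],"claw":255},{"rotation":[0,0,0],"travel":[0,-0.0004,-0.0003],"claw":255}]' | grep -E "pos|wrist"
```

```text
tcp_pos: [583.5, -24.2, 246.7]
wrist_force: [0.5, -1.3, 3.8]
```

```bash
 python3 -m pendant '[{"rotation":[0,0,0],"travel":[0,0,-0.0004],"claw":255},{"rotation":[0,0,0],"travel":[0,0,-0.0004],"claw":255}]' | grep -E "pos|wrist"
```

```text
tcp_pos: [583.5, -24.1, 246.3]
wrist_force: [0.4, -1.6, 4.6]
```

```bash
 python3 -m pendant '[{"rotation":[0,0,0],"travel":[0,0,-0.0004],"claw":255},{"rotation":[0,0,0],"travel":[0,0,-0.0004],"claw":255}]' | grep -E "pos|wrist"
```

```text
tcp_pos: [583.5, -24.1, 246.0]
wrist_force: [-0.2, -0.5, 5.9]
```

```bash
 python3 -m pendant '[{"rotation":[0,0,0],"travel":[0,-0.0003,-0.0004],"claw":255},{"rotation":[0,0,0],"travel":[0,-0.0003,-0.0004],"claw":255}]' | grep -E "pos|wrist"
```

```text
tcp_pos: [583.6, -24.3, 245.7]
wrist_force: [0.5, 0.4, 5.0]
```

```bash
 python3 -m pendant '[{"rotation":[0,0,0],"travel":[0,0,-0.0004],"claw":255},{"rotation":[0,0,0],"travel":[0,0,-0.0004],"claw":255}]' | grep -E "pos|wrist"
```

```text
tcp_pos: [583.6, -24.3, 245.2]
wrist_force: [-0.1, -0.4, 5.6]
```

```bash
 python3 -m pendant '[{"rotation":[0,0,0],"travel":[0,0,-0.0004],"claw":255},{"rotation":[0,0,0],"travel":[0,0,-0.0004],"claw":255}]' | grep -E "pos|wrist"
```

```text
tcp_pos: [583.6, -24.3, 244.8]
wrist_force: [0.1, -0.2, 5.5]
```

```bash
 python3 -m pendant '[{"rotation":[0,0,0],"travel":[0,0,-0.0008],"claw":255},{"rotation":[0,0,0],"travel":[0,0,-0.0008],"claw":255}]' | grep -E "pos|wrist"
```

```text
tcp_pos: [583.6, -24.3, 243.9]
wrist_force: [0.6, -0.1, 4.7]
```

```bash
 python3 -m pendant '[{"rotation":[0,0,0],"travel":[0,0,-0.0008],"claw":255},{"rotation":[0,0,0],"travel":[0,0,-0.0008],"claw":255}]' | grep -E "pos|wrist"
```

```text
tcp_pos: [583.5, -24.3, 242.9]
wrist_force: [2.0, 0.5, 4.6]
```

```bash
 python3 -m pendant '[{"rotation":[0,0,0],"travel":[0,0,-0.0008],"claw":255},{"rotation":[0,0,0],"travel":[0,0,-0.0008],"claw":255}]' | grep -E "pos|wrist"
```

```text
tcp_pos: [583.4, -24.4, 241.8]
wrist_force: [1.3, 0.5, 2.4]
```

```bash
 python3 -m pendant '[{"rotation":[0,0,0],"travel":[0,0,-0.001],"claw":255},{"rotation":[0,0,0],"travel":[0,0,-0.002],"claw":255},{"rotation":[0,0,0],"travel":[0,0,-0.002],"claw":255}]' | grep -E "pos|wrist"
```

```text
tcp_pos: [583.2, -24.4, 239.4]
wrist_force: [1.8, 0.4, -1.8]
```

```bash
 python3 -m pendant '[{"rotation":[0,0,0],"travel":[0,0,-0.001],"claw":255},{"rotation":[0,0,0],"travel":[0,0,-0.0015],"claw":255},{"rotation":[0,0,0],"travel":[0,0,-0.0015],"claw":255}]' | grep -E "pos|wrist"
```

```text
tcp_pos: [583.3, -24.4, 238.1]
wrist_force: [0.6, -0.6, -2.7]
```

```bash
 python3 -m pendant '[{"rotation":[0,0,0],"travel":[0,0,-0.0008],"claw":255},{"rotation":[0,0,0],"travel":[0,0,-0.0008],"claw":255}]' | grep -E "pos|wrist"
```

```text
tcp_pos: [583.3, -24.4, 237.5]
wrist_force: [-0.6, 0.5, -3.1]
```

```bash
 python3 -m pendant '[{"rotation":[0,0,0],"travel":[0,0,-0.0005],"claw":255},{"rotation":[0,0,0],"travel":[0,0,-0.0005],"claw":255}]' | grep -E "pos|wrist"
```

```text
tcp_pos: [583.4, -24.4, 237.1]
wrist_force: [0.9, -1.2, -2.3]
```

It has snapped past the catches, since the force is now pulling down. I continue until the bar is felt.

```bash
 python3 -m pendant '[{"rotation":[0,0,0],"travel":[0,0,-0.0005],"claw":255},{"rotation":[0,0,0],"travel":[0,0,-0.0005],"claw":255}]' | grep -E "pos|wrist"
```

```text
tcp_pos: [583.4, -24.5, 236.7]
wrist_force: [-0.2, 0.0, -2.4]
```

```bash
 python3 -m pendant '[{"rotation":[0,0,0],"travel":[0,0,-0.0004],"claw":255},{"rotation":[0,0,0],"travel":[0,0,-0.0004],"claw":255}]' | grep -E "pos|wrist"
```

```text
tcp_pos: [583.5, -24.4, 236.4]
wrist_force: [0.8, -0.5, -1.0]
```

```bash
 python3 -m pendant '[{"rotation":[0,0,0],"travel":[0,0,-0.0004],"claw":255},{"rotation":[0,0,0],"travel":[0,0,-0.0004],"claw":255}]' | grep -E "pos|wrist"
```

```text
tcp_pos: [583.5, -24.4, 236.1]
wrist_force: [-0.9, -0.3, 0.2]
```

```bash
 python3 -m pendant '[{"rotation":[0,0,0],"travel":[0,0,-0.0006],"claw":255},{"rotation":[0,0,0],"travel":[0,0,-0.0006],"claw":255},{"rotation":[0,0,0],"travel":[0,0,-0.0006],"claw":255}]' | grep -E "pos|wrist"
```

```text
tcp_pos: [583.5, -24.5, 236.0]
wrist_force: [-2.6, 0.3, 4.6]
```

```bash
 python3 -m pendant '[{"rotation":[0,0,0],"travel":[0,0,-0.0004],"claw":255},{"rotation":[0,0,0],"travel":[0,0,-0.0004],"claw":255},{"rotation":[0,0,0],"travel":[0,0,-0.0004],"claw":255}]' | grep -E "pos|wrist"
```

```text
tcp_pos: [583.5, -24.4, 235.9]
wrist_force: [-3.2, 0.5, 8.2]
```

It is firm on the bar at z 236, which is home. I'll ease off the preload, open the jaws and retreat upward.

```bash
 python3 -m pendant '[{"rotation":[0,0,0],"travel":[0,0,0.001],"claw":255},{"rotation":[0,0,0],"travel":[0,0,0.001],"claw":255},{"rotation":[0,0,0],"travel":[0,0,0.001],"claw":200},{"rotation":[0,0,0],"travel":[0,0,0.001],"claw":150},{"rotation":[0,0,0],"travel":[0,0,0.001],"claw":100},{"rotation":[0,0,0],"travel":[0,0,0.001],"claw":60},{"rotation":[0,0,0],"travel":[0,0,0.001],"claw":60},{"rotation":[0,0,0],"travel":[0,0,0.001],"claw":60},{"rotation":[0,0,0],"travel":[0,0,0.001],"claw":60}]' && python3 -m pendant '[{"rotation":[0,0,0],"travel":[0,0,0.02],"claw":60},{"rotation":[0,0,0],"travel":[0,0,0.05],"claw":60},{"rotation":[0,0,0],"travel":[0,0,0.09],"claw":60},{"rotation":[0,0,0],"travel":[0,0,0.12],"claw":60},{"rotation":[0,0,0],"travel":[-0.05,0.0,0.12],"claw":60},{"rotation":[0,0,0],"travel":[-0.1,0.03,0.12],"claw":60},{"rotation":[0,0,0],"travel":[-0.13,0.07,0.12],"claw":60},{"rotation":[0,0,0],"travel":[-0.14,0.12,0.12],"claw":60},{"rotation":[0,0,0],"travel":[-0.14,0.17,0.12],"claw":60},{"rotation":[0,0,0],"travel":[-0.14,0.22,0.12],"claw":60}]'; python3 - <<'E'
from h import *
S=cams.get_image("side");T=cams.get_image("top")
# expected hung points
a=.131;g=lambda x,y,z:[601+(x-20)*np.cos(a)-y*np.sin(a),-20.3+(x-20)*np.sin(a)+y*np.cos(a),z]
print("exp grip top, hook end (side)",proj(S,[g(2,-2,258),g(32.5,-2,205),g(2,64,258),g(2,-64,258)]))
i=S["image"][130:260,270:370];j=T["image"][130:230,235:365]
cv2.imwrite("pics/a4.png",np.hstack([cv2.resize(i,None,fx=4,fy=4,interpolation=2),cv2.copyMakeBorder(cv2.resize(j,None,fx=3,fy=3,interpolation=2),0,220,0,0,0)]))
E
```

```text
time_s: 15.0
tcp_pos: [583.4, -24.5, 235.9]
orientation: [-0.0, 0.659, 0.752, -0.0]
wrist_force: [-0.7, 0.9, 0.5]
grip_width: 0.765
finger_force: 0.0
time_s: 16.0
tcp_pos: [442.4, 189.5, 356.7]
orientation: [0.0, 0.659, 0.752, 0.001]
wrist_force: [1.6, -0.9, -0.3]
grip_width: 0.766
finger_force: 0.0
exp grip top, hook end (side) [[322.26 171.58]
 [331.88 187.43]
 [318.52 157.17]
 [326.11 186.43]]
```

View pics/a4.png

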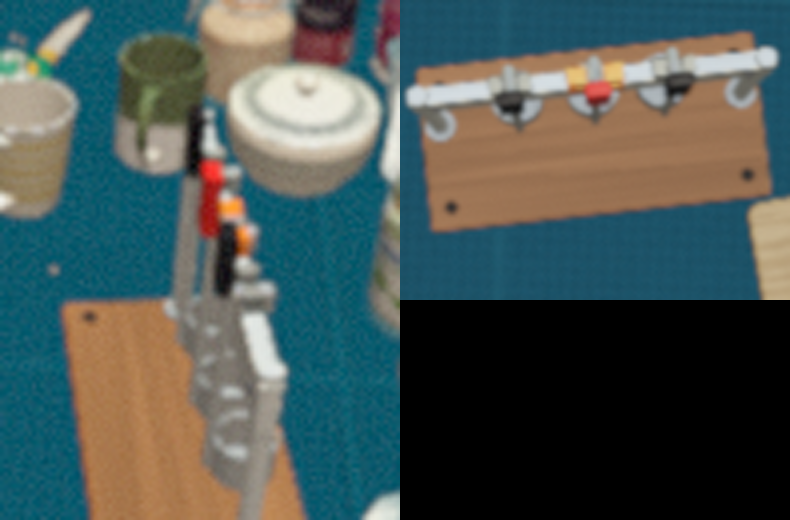

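The red dipper hangs in the orange seat between the two black ones. Its grip top is at crop (212,162) against (209,166) expected, and the neighbours and mugs are where they were.

```bash
python3 -c "
from plant import robot;print(robot.hand_in())"
```

```text
the job is handed in; nothing more can be done
None
```

The red-gripped dipper hangs snapped home in the orange middle seat, the gripper has let go and is clear, the other dippers and mugs look unmoved in the last picture, and the job is handed in.

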